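# Run up the newly fitted wheel on the hold-to-run control

## Task

One of the two spindles of this twin polishing lathe has just had a wheel fitted; the other is parked under its plastic thread cover and must stay off. Run the fitted wheel up to full speed for its test run: turn the control in front of that spindle clockwise past its first two notches to the third and hold it there against its return spring for at least three seconds. Finish still holding it at the third notch, with the goblet, the polishing bar and the spanner left where they are.

Things in the scene. Friction and masses are not known exactly. Their poses are not given: they have to be found in the camera images.
- lathe: twin polishing lathe, fixed: green base 360 (x) by 460 mm (y), deck 60 mm above the bench, two ribbed motors end to end across it, 227 mm high, a spindle out of each end. Origin at the middle of its underside; x away from the worker, y left, z up. Control axes at x -122, y +130 (left) and -130 mm (right); motor fronts at x +28 mm
- left_spindle (a point): point on the axis of the left (+y) spindle where a wheel sits, 160 mm above the bench (the spindles run along the lathe's y)
- right_spindle (a point): point on the axis of the right (-y) spindle where a wheel sits, 160 mm above the bench
- wheel: the fitted wheel: grey bonded disc 116 mm in diameter, 24 mm wide, with steel flanges and nuts, on one of the two spindles; origin at its centre, which lies on that spindle's point; its axle is its y axis
- cover: the thread cover: plain grey plastic tube 28 mm in diameter, 78 mm long, on the other spindle; origin at its middle
- left_dial (a joint): turn of the left control (in front of the left spindle), which faces straight up: 0 = off, grows as it turns CLOCKWISE seen from above. Detents: notch 1 at 0.436 rad, 2 at 0.873, 3 at 1.309; solid stop at 1.37. A spring returns it to off from everywhere; the detents are felt as bumps but do not hold it. Turning effort 0.12 N m at off, 0.28 at notch 3, +-0.07 over the bumps
- right_dial (a joint): turn of the right control (in front of the right spindle), which faces straight up: 0 = off, grows as it turns CLOCKWISE seen from above. Detents: notch 1 at 0.436 rad, 2 at 0.873, 3 at 1.309; solid stop at 1.37. A spring returns it to off from everywhere; the detents are felt as bumps but do not hold it. Turning effort 0.12 N m at off, 0.28 at notch 3, +-0.07 over the bumps
- left_handle: black bar handle of the left control: 68 mm long, 14 mm wide (10 mm in the 22 mm at the nose), 34 mm high, on a 68 mm round skirt turning with it. Origin on the dial's axis at the bar's foot (skirt top), 72 mm above the bench; z up, x along the bar to its nose (pointer, pale line on top), 38 mm away; tail 30 mm. Off: nose 37.5 deg left of the lathe's x; notch 3: 37.5 deg right
- right_handle: black bar handle of the right control: 68 mm long, 14 mm wide (10 mm in the 22 mm at the nose), 34 mm high, on a 68 mm round skirt turning with it. Origin on the dial's axis at the bar's foot (skirt top), 72 mm above the bench; z up, x along the bar to its nose (pointer, pale line on top), 38 mm away; tail 30 mm. Off: nose 37.5 deg left of the lathe's x; notch 3: 37.5 deg right
- compound: bar of polishing compound, 105 x 44 x 34 mm, lying loose on the lathe's deck between the two controls; origin at the middle of its underside
- goblet: silver goblet, 125 mm high, 68 mm across, standing loose on the bench to the left of the lathe; origin at the middle of its foot
- spanner: steel spanner 170 mm long, lying loose on the bench to the right of the lathe; origin at its middle, on the bench

How it is judged:
By the outcome, as a careful person would: the job done as asked, in the order asked, and still so for the second after the job is handed in, while the arm keeps its last pose, push and grip.
It also fails if it takes over 43 s, if anything falls off the work surface, if the arm or the gripper's body presses on something with over 40 N, if the wrist force passes 120 N, or if a joint passes its speed limit or range.

## Robot

A 7-joint arm with a two-finger parallel gripper is mounted at the origin on the work surface. World frame = base frame: x ahead of the robot, y to its left, z up, the work surface at z = 0. Lengths are in m, angles in rad, forces in N, time in s.
With the tool pointing down it reaches from about 0.4 to 0.925 m from the base axis. Payload 5.6 kg.
Tool frame: the origin (TCP) lies on the centre line of the jaws, within the pads' length; the fingertips stand 11 mm ahead of it and the grasp point (between the pads) lies 8 mm behind it; z points along the fingers, y is the direction in which the jaws open and shut (so a half turn about z gives the same grasp; the last joint's range is limited). The gripper opens to 85 mm and grips with 20 to 120 N. Pads are 22 mm wide; open, the fingers measure 114 mm over their backs; the gripper's body (76 mm by 85 mm) begins 54 mm behind the grasp point. The pads swing forward as they close: fully open they stand 13 mm farther back than shut.
Start: joints at [-0.043, 0.468, -0.012, 1.603, 0.006, 1.071, -0.056], TCP at [0.65, -0, 0.242] pointing down, gripper open.
Joint ranges: [-2.53, 2.53], [-0.31, 2.02], [-1.57, 1.55], [0.28, 2.44], [-1.29, 4.43], [0.15, 1.84], [-2.92, 2.92]. Speed limits (rad/s): [2.57, 2.57, 3.14, 3.14, 3.14, 3.14, 3.14].

## Interface

Orientations are given as [roll, pitch, yaw] about the fixed x, y, z axes, in that order (R = Rz(yaw) Ry(pitch) Rx(roll)).
In Python, from workcell import arm gives the robot as it stands.
- The arm moves only by the tool arm_command, never from a script. Its argument "targets" is a list that holds one entry, the list of rows, each a list of 5 numbers: the shift along the world's x, y, z in cm, then the turn about the world's z in rad, then the gripper command: -1 is shut, 1 is fully open, values between are in proportion. A call has 1 to 20 rows; each row shifts and turns the commanded pose from where the row before left it; what a row does not reach is not made up. A row lasts 1/8 s, in which the tool goes at most 62.5 mm and 10.7 degrees, less where a joint would pass 70% of its speed; a pose out of reach is approached as far as the arm can. A call is refused whole if a number of a shift passes 6.25 or a number of a turn 0.188, either way. A call with a gripper value outside its range is refused whole. The fingers move at their own pace and stop on an object; "grip_force" is the grip in N (left out, the last holds). Time passes only in rows, so rows that do not move let the fingers close. It gives the time, the measured TCP pose, the force and the opening at its end, in the units of the state.
- arm.observe(): the state, without advancing time (a new reading comes with each control period).
- arm.get_image(name): name is "scene" or "side" or "wrist"; returns the picture (384x512x3 uint8, blue, green, red); there is no depth.
- arm.get_calibration(name): a dict with "camera_matrix" (3x3 intrinsics, pixels), "T" (4x4, takes a point from camera to world coordinates). Camera axes: x right, y down, z forward; pixel columns grow to the right and rows downward; lengths in m; the calibration is good to about 2 mm. The wrist camera is an equidistant fisheye: a pixel r from the principal point sees the ray r / f radians off the axis. A picture is of the moment at which its call begins: read the wrist's pose just before it. get_calibration takes no time and is no camera call; for the wrist camera it gives the pose at the moment of the call.
- arm.sign_off(): hands the job in, once; it reports no verdict.
Trained networks look in the newest picture that a camera, given by its name, has taken for a name from the list of things; names that differ only in an ending like _2 or _b are one class to them, and where a whole thing is asked for, a point or a joint stands for the part that bears it (a point fixed in the world has none). Each returns a list of dicts, best first, with "score" (0 to 1); they miss things now and then, are a little off and sometimes report something else, mostly with a low value. They report only what shows in the picture. A call takes as long as a camera call.
- arm.recognise(name, camera): "position" ([x, y, z] in m, in the coordinates of the camera as it stood for that picture, good to about 4 mm: the middle of the surface that is visible of it).
The state is a dict: "time_s": time; "qpos": joint angles; "joint_vel": joint speeds; "joint_torque": joint torques, N m; "tcp_pos": TCP position; "ee_rot": TCP orientation; "ft_force": force on the tool from outside, world axes, zero at the start; "torque": the same for the moment, N m; "gripper_width": opening from 0.0 (shut) to 1.0 (fully open).
Only numpy, scipy, OpenCV 4.12 (cv2) and the standard library are available. Lean on these libraries where they do the work, as an engineer would, in place of code of your own. Each camera call takes 0.05 s, during which the arm holds its last target. There are 200 camera calls.

## Working session

There is one attempt and no reset: what is moved stays moved. The work goes in short steps, Python scripts to look and compute and a tool call to move; the robot and the scene stay as the last step left them, time stands still between calls to the robot, and variables do not carry over. Pictures are saved under pics/ and viewed, about 8 in all and at most 12, crops included, and the job is handed in when it is done.

Besides the shell and the picture viewer there is one more tool, called after "Request:" by a JSON object that holds its "op" and its "data", one argument or row to a line. arm_command: Moves the arm, as the interface text tells. Its arguments: {"type":"object","properties":{"targets":{"type":"array"},"grip_force":{"type":"number"}},"required":["targets"]}

```bash
mkdir -p pics
cat > h.py <<'E'
from workcell import arm
import numpy as np, cv2
def rec(n,c):
    T=np.array(arm.get_calibration(c)["T"])
    for d in arm.recognise(n,c)[:3]:
        p=T@np.r_[d["position"],1]; print(c,n,round(d["score"],2),p[:3].round(3))
E
python3 - <<'E'
from h import *
a=arm.get_image("scene");b=arm.get_image("side")
cv2.imwrite("pics/1.png",a);cv2.imwrite("pics/2.png",b)
for c in("scene","side"):
    for n in("lathe","wheel","cover","left_handle","right_handle","compound","goblet","spanner"):
        rec(n,c)
s=arm.observe();print(s["time_s"],s["tcp_pos"],s["ee_rot"],s["gripper_width"])
E
```

```text
scene wheel 0.61 [ 0.753 -0.17   0.183]
scene cover 0.89 [0.678 0.228 0.169]
scene left_handle 0.93 [0.485 0.116 0.07 ]
scene right_handle 0.71 [0.68  0.227 0.165]
scene right_handle 0.41 [ 0.518 -0.117  0.071]
scene compound 0.71 [ 0.535 -0.007  0.094]
scene goblet 0.8 [0.463 0.338 0.076]
scene spanner 0.54 [ 0.702 -0.383  0.007]
side lathe 0.63 [ 0.621 -0.104  0.061]
side wheel 0.96 [ 0.73  -0.197  0.173]
side wheel 0.43 [ 0.515 -0.157  0.073]
side cover 0.6 [0.471 0.098 0.076]
side left_handle 0.59 [0.474 0.097 0.081]
side right_handle 0.94 [ 0.517 -0.156  0.073]
side compound 0.87 [ 0.524 -0.033  0.094]
side goblet 0.8 [0.455 0.318 0.095]
side goblet 0.56 [ 0.625 -0.095  0.059]
side spanner 0.73 [ 0.689 -0.354  0.009]
side spanner 0.53 [0.454 0.32  0.093]
0.9 [ 6.50027170e-01 -1.07619393e-05  2.42330589e-01] [3.14147965e+00 1.53798823e-05 1.57073280e+00] 1.0001560730913723
```

View pics/1.png

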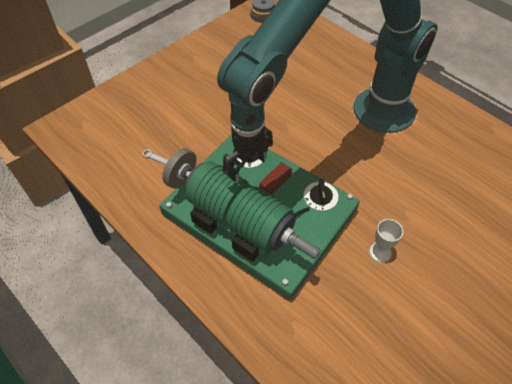

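View pics/2.png

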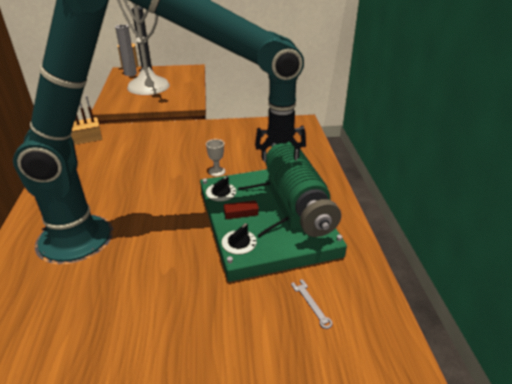

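The wheel is the grey disc at the scene's upper left (180,168) and side (320,217), so it is on the right spindle. The cover is on the left, at scene (300,243). The control to turn is therefore the right one, around (0.517, -0.154), with a lathe yaw of about 0.15 and the bar about 0.80 rad from world x. Next I go above it and look.

Request:
{"op": "arm_command", "data": {
  "targets": [
    [[0,0,1,0,1],[-2.2,-2.6,0,-0.154,1],[-2.2,-2.6,0,-0.154,1],[-2.2,-2.6,0,-0.154,1],[-2.2,-2.6,0,-0.154,1],[-2.2,-2.6,0,-0.154,1],[-2.2,-2.4,0,0,1],[0,0,-1,0,1],[0,0,0,0,1],[0,0,0,0,1]]
  ]
}}

```text
time_s: 2.15
tcp_pos: [0.5188, -0.153, 0.2425]
ee_rot: [3.142, -0.0, 0.802]
ft_force: [-0.9, -0.4, -1.0]
gripper_width: 1.0
```

Run:
```python
from h import *
s=arm.observe();print(s["time_s"],s["tcp_pos"],s["ee_rot"],s["qpos"])
a=arm.get_image("wrist");c=arm.get_calibration("wrist");print(c)
cv2.imwrite("pics/3.png",a)
for n in("right_handle","left_handle","wheel","compound"): rec(n,"wrist")
np.save("T3.npy",c["T"])
arm.get_image("side");rec("right_handle","side")
arm.get_image("scene");rec("right_handle","scene");rec("left_handle","scene")
```

```text
2.15 [ 0.51878868 -0.15304096  0.24245179] [ 3.14150619e+00 -4.40024971e-04  8.02442922e-01] [ 0.06859506  0.28121892  0.18752113  1.88229873 -0.06260492  0.98336649
 -0.4847284 ]
{'camera_matrix': array([[297.31863964,   0.        , 255.19947247],
       [  0.        , 297.31863964, 194.81213733],
       [  0.        ,   0.        ,   1.        ]]), 'T': array([[ 7.19733792e-01, -6.57689982e-01, -2.22322190e-01,
         5.75802842e-01],
       [-6.94250111e-01, -6.81725435e-01, -2.30796914e-01,
        -9.36308242e-02],
       [ 2.30126319e-04,  3.20459543e-01, -9.47262175e-01,
         3.75248672e-01],
       [ 0.00000000e+00,  0.00000000e+00,  0.00000000e+00,
         1.00000000e+00]])}
wrist right_handle 0.97 [ 0.512 -0.143  0.073]
wrist left_handle 0.73 [0.48  0.098 0.081]
wrist left_handle 0.68 [ 0.517 -0.143  0.073]
wrist wheel 0.67 [ 0.711 -0.179  0.184]
wrist compound 0.9 [ 0.529 -0.019  0.095]
side right_handle 0.7 [ 0.514 -0.157  0.076]
scene right_handle 0.89 [ 0.518 -0.139  0.067]
scene left_handle 0.85 [0.485 0.116 0.067]
```

View pics/3.png

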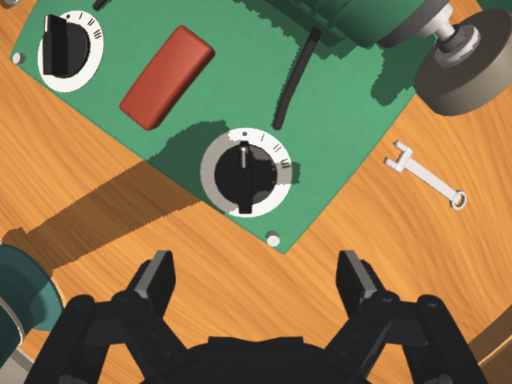

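The wrist view shows the right dial with its white ring centred near (246,172). The bar runs from a nose at about (244,143) to a tail at about (246,212), and it's on the off mark. I'll turn these pixels into positions.

```bash
cat >> h.py <<'E'
def px(u,v,z,T,K):
    d=np.array([u-K[0,2],v-K[1,2]])/K[0,0]; r=np.hypot(*d)
    w=T[:3,:3]@np.r_[d/r*np.sin(r),np.cos(r)]; return (T[:3,3]+w*(z-T[2,3])/w[2])[:2]
E
python3 - <<'E'
from h import *
T=np.load("T3.npy");K=np.array(arm.get_calibration("wrist")["camera_matrix"])
for n,u,v,z in(("ringR",246,172,.061),("ringL",71,51,.061),("corner",285,252,.06),("cornerL",12,57,.06),("nose",244,143,.106),("tail",246,212,.08)):
    print(n,px(u,v,z,T,K).round(4))
im=cv2.imread("pics/3.png")
m=((im.min(2)>120)).astype(np.uint8)
ys,xs=np.nonzero(m[120:222,195:298]);
h=cv2.convexHull(np.c_[xs+195,ys+120].astype(np.int32));print(cv2.fitEllipse(h))
cv2.imwrite("pics/4.png",cv2.resize(im[110:240,180:310],None,fx=4.5,fy=4.5,interpolation=cv2.INTER_CUBIC))
E
```

```text
ringR [ 0.5131 -0.1443]
ringL [0.4701 0.1087]
corner [ 0.4769 -0.2486]
cornerL [0.4036 0.1926]
nose [ 0.5399 -0.1162]
tail [ 0.4859 -0.1727]
((246.3232421875, 172.06175231933594), (90.26305389404297, 91.99950408935547), 107.33802795410156)
```

View pics/4.png

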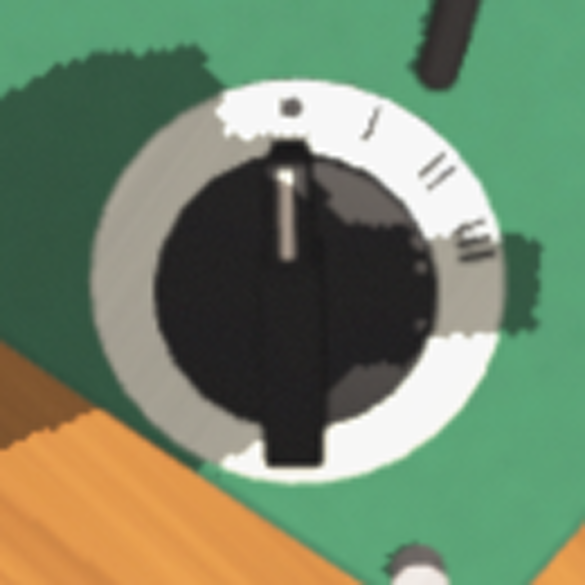

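The crop confirms the bar points at the off dot. The ring and corner estimates agree on the axis at about (0.514, -0.143), with the bar at about 0.815 rad and the lathe yaw at about 0.166. I'll descend and close.

Request:
{"op": "arm_command", "data": {
  "targets": [
    [[-0.4,1.0,0,0.012,1],[0,0,-3,0,1],[0,0,-3,0,1],[0,0,-3,0,1],[0,0,-2,0,0.2],[0,0,-2,0,0],[0,0,-1.2,0,0],[0,0,-0.9,0,0],[0,0,0,0,0],[0,0,0,0,0]]
  ],
  "grip_force": 60
}}

```text
time_s: 3.9
tcp_pos: [0.5144, -0.1441, 0.0919]
ee_rot: [3.141, -0.001, 0.813]
ft_force: [-0.2, 0.1, -0.4]
gripper_width: 0.497
```

Run:
```python
from h import *
s=arm.observe();print(s["time_s"],s["tcp_pos"],s["ee_rot"],s["ft_force"],s["torque"])
a=arm.get_image("wrist");cv2.imwrite("pics/5.png",a)
```

```text
3.9 [ 0.51443337 -0.14414801  0.09185368] [ 3.14067109e+00 -5.38609349e-04  8.12733591e-01] [-0.16644984  0.07561077 -0.37963443] [ 0.02476053 -0.02045948 -0.04194466]
```

View pics/5.png

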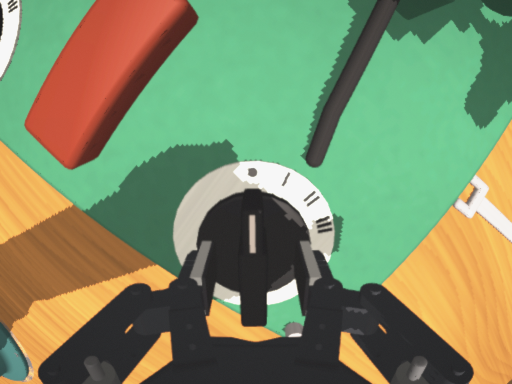

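The bar at (253,250) sits almost centrally between the pads at (207) and (303). I'll close on it.

Request:
{"op": "arm_command", "data": {
  "targets": [
    [[0,0,-0.2,0,-1],[0,0,0,0,-1],[0,0,0,0,-1],[0,0,0,0,-1],[0,0,0,0,-1],[0,0,0,0,-1]]
  ],
  "grip_force": 80
}}

```text
time_s: 4.7
tcp_pos: [0.5135, -0.1435, 0.0896]
ee_rot: [-3.14, 0.0, 0.813]
ft_force: [-2.5, 2.2, 5.3]
gripper_width: 0.147
```

Request:
{"op": "arm_command", "data": {
  "targets": [
    [[0,0,0,-0.11,-1],[0,0,0,-0.11,-1],[0,0,0,-0.11,-1],[0,0,0,-0.11,-1],[0,0,0,0,-1]]
  ]
}}

```text
time_s: 5.32
tcp_pos: [0.514, -0.1442, 0.0897]
ee_rot: [3.141, 0.0, 0.374]
ft_force: [-1.7, -0.5, 6.2]
gripper_width: 0.151
```

Forces are low and it is turning cleanly. I'll continue to the third notch.

Request:
{"op": "arm_command", "data": {
  "targets": [
    [[0,0,0,-0.11,-1],[0,0,0,-0.11,-1],[0,0,0,-0.11,-1],[0,0,0,-0.11,-1],[0,0,0,-0.11,-1],[0,0,0,-0.11,-1],[0,0,0,-0.11,-1],[0,0,0,-0.1,-1],[0,0,0,0,-1],[0,0,0,0,-1]]
  ]
}}

```text
time_s: 6.58
tcp_pos: [0.5139, -0.1457, 0.0896]
ee_rot: [3.14, -0.001, -0.495]
ft_force: [-2.6, -4.6, 4.5]
gripper_width: 0.148
```

Run:
```python
from h import *
s=arm.observe();print(s["time_s"],s["tcp_pos"],s["ee_rot"],s["ft_force"],s["torque"])
a=arm.get_image("wrist");c=arm.get_calibration("wrist");np.save("T6.npy",c["T"])
cv2.imwrite("pics/6f.png",a)
cv2.imwrite("pics/6.png",cv2.resize(a[130:330,130:380],None,fx=3,fy=3,interpolation=cv2.INTER_CUBIC))
```

```text
6.575 [ 0.51390286 -0.14566681  0.08963946] [ 3.14000391e+00 -1.23870501e-03 -4.95481601e-01] [-2.62220281 -4.55458344  4.5333879 ] [-0.89489917  0.56263923  0.2406831 ]
```

View pics/6.png

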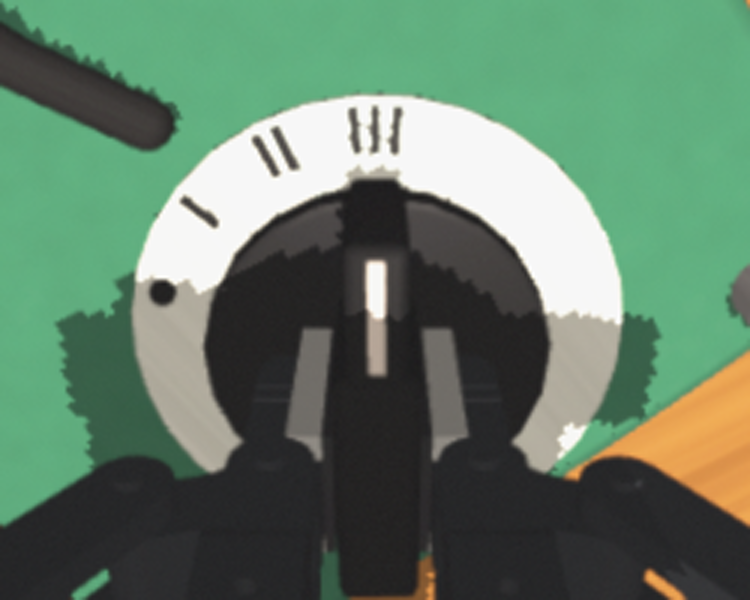

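The pointer lies on mark III: the line is at crop (377,315) and the III centre at (375,130). I'll add a slight bias against the spring and hold for more than 3 s.

Request:
{"op": "arm_command", "data": {
  "targets": [
    [[0,0,0,-0.012,-1],[0,0,0,0,-1],[0,0,0,0,-1],[0,0,0,0,-1],[0,0,0,0,-1],[0,0,0,0,-1],[0,0,0,0,-1],[0,0,0,0,-1],[0,0,0,0,-1],[0,0,0,0,-1],[0,0,0,0,-1],[0,0,0,0,-1],[0,0,0,0,-1],[0,0,0,0,-1],[0,0,0,0,-1],[0,0,0,0,-1],[0,0,0,0,-1],[0,0,0,0,-1],[0,0,0,0,-1],[0,0,0,0,-1]]
  ]
}}

```text
time_s: 9.12
tcp_pos: [0.5139, -0.1457, 0.0897]
ee_rot: [3.14, -0.001, -0.508]
ft_force: [-2.0, -2.9, 5.5]
gripper_width: 0.149
```

Request:
{"op": "arm_command", "data": {
  "targets": [
    [[0,0,0,0,-1],[0,0,0,0,-1],[0,0,0,0,-1],[0,0,0,0,-1],[0,0,0,0,-1],[0,0,0,0,-1],[0,0,0,0,-1],[0,0,0,0,-1],[0,0,0,0,-1],[0,0,0,0,-1],[0,0,0,0,-1],[0,0,0,0,-1],[0,0,0,0,-1],[0,0,0,0,-1],[0,0,0,0,-1],[0,0,0,0,-1],[0,0,0,0,-1],[0,0,0,0,-1],[0,0,0,0,-1],[0,0,0,0,-1]]
  ]
}}

```text
time_s: 11.62
tcp_pos: [0.5139, -0.1457, 0.0897]
ee_rot: [3.14, -0.001, -0.508]
ft_force: [-1.8, -4.2, 4.4]
gripper_width: 0.146
```

Run:
```python
from h import *
s=arm.observe();print(s["time_s"],s["ee_rot"],s["ft_force"],s["torque"])
a=arm.get_image("wrist");b=arm.get_image("scene")
for n in("goblet","compound","spanner"): rec(n,"scene")
c=cv2.resize(a[130:330,130:380],(500,400),interpolation=cv2.INTER_CUBIC)
cv2.imwrite("pics/7.png",np.hstack([c,b[100:300,130:430].repeat(2,0)[:, :]]))
```

```text
11.625 [ 3.14015146e+00 -1.21754817e-03 -5.07788245e-01] [-1.78542745 -4.1923669   4.37656586] [-0.89730771  0.5316853   0.35008914]
scene goblet 0.8 [0.462 0.337 0.077]
scene compound 0.78 [ 0.539 -0.006  0.094]
scene compound 0.38 [0.46  0.336 0.08 ]
scene spanner 0.57 [ 0.703 -0.384  0.008]
```

View pics/7.png

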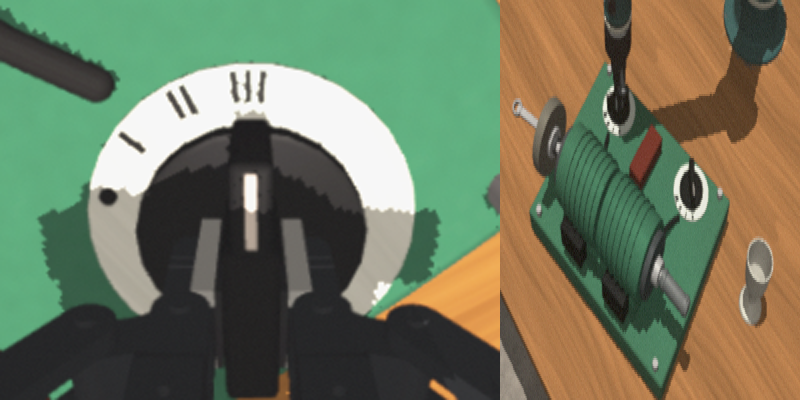

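The pointer is still on III (line at x 250, mark at x 248). The left dial is still off, and the loose items haven't moved. It has been held for over 5 s.

```bash
python3 -c "
from workcell import arm
print(arm.sign_off())"
```

```text
the job is handed in; nothing more can be done
None
```

The right control is at its third notch and the gripper is still holding it there against the spring. It had been held for about 5 s when I handed the job in at about 11.7 s. I chose the right control because both cameras showed the wheel on the right spindle and the cover on the left.

- **Notch 3:** the tool turned about 1.32 rad clockwise (notch 3 is at 1.309, the stop at 1.37). The wrist picture shows the pointer on mark III. Holding effort read about 0.35 N m, against the 0.28 given for notch 3. That fits my small extra push past the notch.
- **Forces:** every reading between moves was under about 10 N.
- **Left alone:** the left dial is still off. The goblet, compound and spanner are within 4 mm of where they were first found, which is within the recogniser's error.
- **Disagreement:** the networks' early estimates of the right handle differed by up to 4 cm. I took its position from the dial ring and deck corner in the wrist picture instead, and those agreed to about 6 mm.

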